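Turn a closed jar over in the turn-over stand

ROBOT

A 6-joint arm with a two-finger parallel gripper is mounted at the origin on a cart in front of the work surface, level with it; the furniture and walls round the work are solid. World frame = base frame: x ahead of the robot, y to its left, z up, the work surface at z = 0. Lengths are in m, angles in rad, forces in N, time in s.
With the tool pointing down it reaches from about 0.275 to 0.875 m from the base axis. Payload 12.5 kg.
Tool frame: the origin (TCP) lies at the very end of the fingers, on their centre line; the grasp point (between the pads) lies 19 mm behind it; z points along the fingers, y is the line along which they close (so a half turn about z gives the same grasp; the last joint's range is limited). The gripper opens to 85 mm and grips with 20 to 120 N. Pads are 22 mm wide; open, the fingers measure 114 mm over their backs; the gripper's body (76 mm by 85 mm) begins 54 mm behind the grasp point. The pads swing forward as they close: fully open they stand 13 mm farther back than shut.
Start: joints at [1.111, 0.351, 1.652, -0, 1.139, -0.085], TCP at [0.201, 0.512, 0.231] pointing down, gripper open.
Joint ranges: [-2.75, 2.75], [-0.79, 2.1], [0.01, 2.65], [-1.57, 4.71], [0.07, 3.14], [-2.87, 2.87]. Speed limits (rad/s): [2.22, 2.22, 2.79, 3.14, 3.14, 3.14].

INTERFACE

Orientations are given as a 3x3 rotation matrix whose columns are the frame's x, y, z axes.
In Python, from bench import manip, viewer, ticket, inverse_kinematics gives the robot as it stands (manip), with the cameras (viewer), the kinematics as plain functions and the job (ticket). Calls block until the motion is done:
- manip.move_ptp(position, orientation): joint-space move of the TCP to a pose.
- manip.move_l(position, attitude=None, max_speed=0.15): straight line of the TCP; attitude=None keeps the orientation; max_speed is the mean speed in m/s.
- manip.move_j(angles): joint-space move.
- manip.set_gripper(opening, effort=None): opening from 0.0 (shut) to 1.0 (fully open); effort is the grip in N (None keeps the last); returns when the fingers have stopped.
- manip.dwell(seconds).
- inverse_kinematics(position, orientation): joint angles nearest the present ones, or None.
- viewer.grab_frame(name): name is "scene" or "top"; returns the picture (480x640x3 uint8, red, green, blue); there is no depth.
- viewer.get_calibration(name): a dict with "camera_matrix" (3x3 intrinsics, pixels), "k1" (the pictures are not rectified: a ray, as slopes to the right and down, at radius r is drawn at 1 + k1 r^2 times it, then the intrinsics apply), "R" (3x3) and "t" (3): a world point X has camera coordinates R X + t. Camera axes: x right, y down, z forward; pixel columns grow to the right and rows downward; lengths in m; the calibration is good to about 2 mm. A picture is of the moment at which its call begins. get_calibration takes no time and is no camera call.
A pose or a line that the arm cannot do raises manip.Unreachable and nothing moves.
- ticket.sign_off(): hands the job in; it is judged then, once.
Readings, each from a call of its own:
- manip.read_time(): time.
- manip.read_qpos(): joint angles.
- manip.read_joint_vel(): joint speeds.
- manip.read_joint_torque(): joint torques, N m.
- manip.read_ee_pos(): TCP position.
- manip.read_tcp_rot(): TCP orientation.
- manip.read_force(): force on the tool from outside, world axes, zero at the start.
- manip.read_ft_torque(): the same for the moment, N m.
- manip.read_grip_width(): opening from 0.0 (shut) to 1.0 (fully open).
- manip.read_grip_force(): force on a finger pad.
Only numpy, scipy, OpenCV 4.12 (cv2) and the standard library are available. Lean on these libraries where they do the work, as an engineer would, in place of code of your own. Each camera call takes 0.05 s, during which the arm holds its last target. There are 200 camera calls.

TASK

Check that the closed jar in the turn-over stand holds its lid: slide the keeper bar fully home across the lid, then turn the cage over (the star wheel at its side turns it) and leave the jar upside down and still for at least two seconds, and after that turn it back to upright. Do not touch the jar itself, leave the keeper home, and do not disturb the loose things standing around.

Things in the scene. Friction and masses are not known exactly. Their poses are not given: they have to be found in the camera images.
- stand: Grey stand fixed on the bench: base plate 170 (x) x 200 (y) x 12 mm, two posts 153 mm high at y = +66 and -66 mm carrying the cage. Origin: centre of the base's underside, on the bench; z up, y along the cage's turning axis, towards the star wheel. The turning axis is 130 mm above the bench, right above the origin. Place and yaw vary.
- wheel_hub (a point): Centre of the star wheel, on the turning axis, 118 mm from the stand's origin along its y; turns with the cage. Hub 38 mm across, 26 mm wide; four smooth steel spokes 10 mm thick, square to the axis, each with a slippery 20 mm black ball centred 85 mm from the hub. Cage upright or upside down: they stand as an X, two point up at 45 degrees, to the stand's -x and +x.
- cage_body (a joint): Angle of cage and wheel (rad): 0 upright, as it starts; 3.14 or -3.14 upside down. Positive: the top goes towards the stand's +x. Turns to 6.6 both ways; friction of 0.25 N m holds it wherever it is left (no spring or catch). Pushing an upper spoke over the top, from 45 degrees before to 45 degrees past vertical, turns it a quarter turn and brings up the next spoke.
- cage_centre (a point): Centre of the cage, on the turning axis above the stand's origin; its axes turn with the cage. The cage is an open aluminium frame 82 x 82 mm, from 60 mm below to 56 mm above this point, open at the top.
- keeper_knob (a point): Top centre of the keeper's black knob (22 mm across, 10 mm high, on a 16 mm stem; 28 mm in all above the bar). The bar is flat steel, 20 mm wide, 5 mm thick, along the stand's y; its upper face is 63.5 mm above the cage centre. Drawn back, the knob is 106 mm from the cage centre on the side away from the wheel (stand's -y); home, 36 mm on that side.
- keeper_bar (a joint): Travel of the keeper bar (m) towards the stand's +y: 0 fully drawn back (jar's lid free), 0.070 fully home at its stop, right across the lid. Starts somewhere from 0 to 0.02. Friction about 2.5 N; it stays where left. Only when home does it hold the jar in safely when turned over.
- jar: Closed plain grey jar with a steel lid, 68 mm diameter, 112 mm high, loose in the cage with 2 to 3 mm of play all round. Origin: centre of its underside; its z axis points to the lid.
- spare_jar: Bystander: an identical closed jar standing on the bench, not in the stand. Origin: centre of its underside.
- tape: Bystander: roll of brown packing tape lying flat, 94 mm across, 48 mm high. Origin: centre of its underside.
- dish: Bystander: round steel dish of screws, 96 mm across, 26 mm high. Origin: centre of its underside.
- screwdriver: Bystander: blue screwdriver, 182 mm long, 26 mm thick, lying on the bench. Origin: underside, middle.
- pen: Bystander: white marker pen with black cap, 135 mm long, lying on the bench. Origin: underside, middle.

How it is judged:
By the outcome, as a careful person would: the job done as asked, in the order asked, and still so for the second after the job is handed in, with the robot touching nothing.
It also fails if it takes over 69 s, if anything falls off the work surface, if the arm or the gripper's body presses on something with over 40 N, if the wrist force passes 120 N, or if a joint passes its speed limit or range.

## Working session

There is one attempt and no reset: what is moved stays moved. The work goes in short steps, each a Python script; the robot and the scene stay as the last script left them, time stands still between calls to the robot, and variables do not carry over. Pictures are saved under pics/ and viewed, at most 10 in all, crops included, and the job is handed in when it is done.

```bash
mkdir -p pics; ls
python3 - <<'E'
from bench import manip, viewer, ticket, inverse_kinematics
import cv2,numpy as np
np.set_printoptions(precision=4,suppress=True)
for n in("scene","top"):
    cv2.imwrite(f"pics/{n}0.png",viewer.grab_frame(n)[:,:,::-1]); print(n,viewer.get_calibration(n))
print(manip.read_time(),manip.read_tcp_rot())
E
```

```text
bench.py
pics
scene {'camera_matrix': array([[434.7138,   0.    , 316.9978],
       [  0.    , 434.7138, 236.8198],
       [  0.    ,   0.    ,   1.    ]]), 'k1': -0.015672477376275782, 'R': array([[ 0.7959, -0.6054,  0.0087],
       [-0.3099, -0.4196, -0.8532],
       [ 0.5202,  0.6763, -0.5216]]), 't': array([-0.3937,  0.2658,  0.7854])}
top {'camera_matrix': array([[451.015 ,   0.    , 322.4391],
       [  0.    , 451.015 , 239.8454],
       [  0.    ,   0.    ,   1.    ]]), 'k1': -0.07381060931828479, 'R': array([[-0.0263, -0.9996, -0.0041],
       [-0.9877,  0.0266, -0.1544],
       [ 0.1544, -0.    , -0.988 ]]), 't': array([0.0026, 0.4789, 1.3841])}
0.1 [[-0.9306  0.3661 -0.0005]
 [ 0.3661  0.9306 -0.001 ]
 [ 0.0001 -0.0011 -1.    ]]
```

View pics/scene0.png

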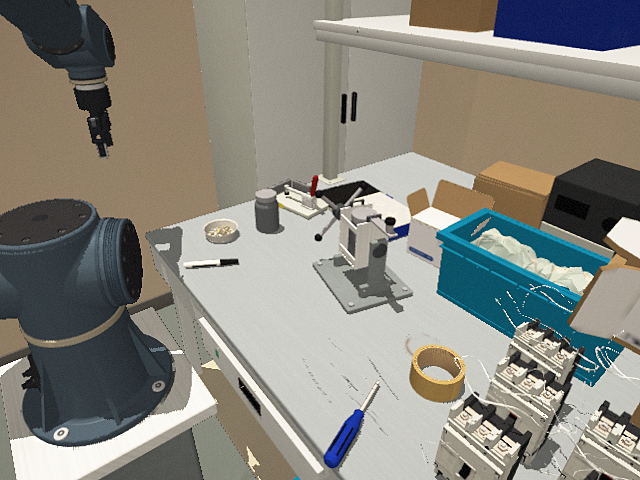

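View pics/top0.png

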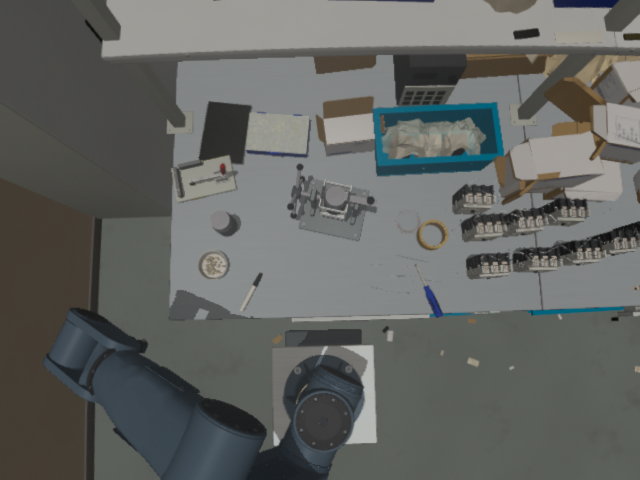

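The top view shows the stand near (335,208), its wheel on the left at about (297,190) and the keeper knob on the right at about (370,200). In the scene view the stand is near (360,250). I'll enlarge both.

```bash
cat > h.py <<'E'
import cv2,numpy as np
from bench import manip, viewer, ticket, inverse_kinematics
np.set_printoptions(precision=4,suppress=True)
def cal(n):
    c=viewer.get_calibration(n); return c["camera_matrix"],c["k1"],c["R"],c["t"]
def ray(n,uv):
    K,k1,R,t=cal(n)
    p=cv2.undistortPoints(np.array([[uv]],float),K,np.array([k1,0,0,0,0]))[0,0]
    return -R.T@t, R.T@np.array([p[0],p[1],1])
def onz(n,uv,z):
    o,d=ray(n,uv); return o+d*(z-o[2])/d[2]
def two(a,b):
    (o1,d1),(o2,d2)=ray("top",a),ray("scene",b)
    s=np.linalg.lstsq(np.c_[d1,-d2],o2-o1,rcond=None)[0]
    p,q=o1+s[0]*d1,o2+s[1]*d2
    return (p+q)/2,np.linalg.norm(p-q)
def px(n,X):
    K,k1,R,t=cal(n)
    return cv2.projectPoints(np.array(X,float).reshape(-1,3),cv2.Rodrigues(R)[0],t,K,np.array([k1,0,0,0,0]))[0][:,0]
def crop(n,x0,y0,w,h,f,name):
    im=viewer.grab_frame(n)[y0:y0+h,x0:x0+w,::-1]
    cv2.imwrite(f"pics/{name}.png",cv2.resize(im,None,fx=f,fy=f,interpolation=cv2.INTER_CUBIC))
E
python3 - <<'E'
from h import *
crop("top",275,150,110,100,6,"t1"); crop("scene",300,175,125,145,4,"s1")
E
```

```text
(no output)
```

View pics/t1.png

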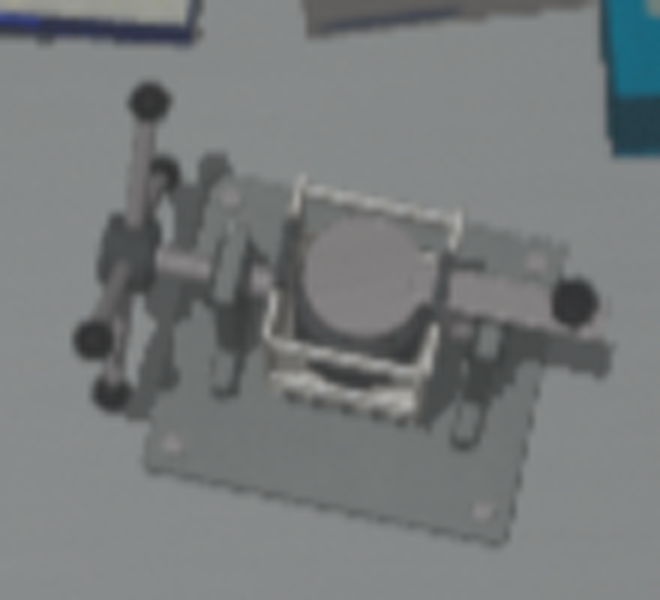

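View pics/s1.png

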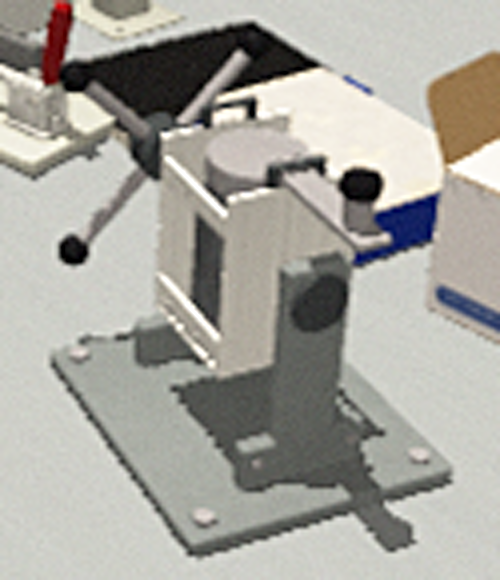

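The top crop shows the upper wheel balls at (149,102) and (95,340), the hub near (128,255), the knob at (575,302), and base corners at (147,470) and (505,545). The scene crop shows the upper balls at (75,76) and about (250,40), the lower ball at (73,249), and the knob at (361,182).

Run:
```python
from h import *
T=lambda x,y:(275+(x+.5)/6-.5,150+(y+.5)/6-.5)
S=lambda x,y:(300+(x+.5)/4-.5,175+(y+.5)/4-.5)
b1=two(T(149,102),S(250,40));b2=two(T(95,340),S(75,76));b3=two(T(112,392),S(73,249));k=two(T(575,300),S(361,178))
for n,v in zip(("b+x","b-x","low-x","knob"),(b1,b2,b3,k)):print(n,*v)
u=.130+.085*2**.5/2
p1,p2=onz("top",T(149,102),u),onz("top",T(95,340),u);p3=onz("top",T(112,392),.130-.0601)
kn=onz("top",T(575,302),.2215)
print("onz",p1,p2,p3,kn,np.linalg.norm(p1-p2))
c=[onz("top",T(*q),.012) for q in((147,470),(505,545),(568,240))]
c2=[onz("scene",S(*q),.012) for q in((190,545),(450,478),(52,355))]
print("corners",*c,np.linalg.norm(c[0]-c[1]),np.linalg.norm(c[1]-c[2]));print(*c2,np.linalg.norm(c2[0]-c2[1]),np.linalg.norm(c2[0]-c2[2]))
hub=(p1+p2)/2; d=(hub-kn)[:2];print("hub",hub,"yaw",np.arctan2(-d[0],d[1]),"dist hub-knob",np.linalg.norm(d))
e=(c[0]-c[1])[:2];print("yaw base",np.arctan2(-e[0],e[1]))
e=(p1-p2)[:2];print("yaw balls",np.arctan2(e[1],e[0]))
e=(c2[2]-c2[0])[:2];print("yaw base scene",np.arctan2(-e[0],e[1]))
for nm,q,z in(("spare",(222,224),.112),("tape",(433,235),.048),("dish",(214,265),.026)):print(nm,onz("top",q,z))
# lid centre (top face) of jar
print("lid",onz("top",T(365,275),.130-.058+.112))
```

```text
b+x [0.6698 0.0504 0.1936] 0.0004996568991294521
b-x [0.5546 0.0778 0.1912] 0.0020067139245825063
low-x [0.5549 0.0779 0.0713] 0.0017106417779909474
knob [ 0.5606 -0.1472  0.2212] 0.002272278991151296
onz [0.6707 0.0507 0.1901] [0.554  0.0784 0.1901] [0.5545 0.0785 0.0699] [ 0.5586 -0.1464  0.2215] 0.11998594375044921
corners [0.5236 0.0641 0.012 ] [ 0.4777 -0.1265  0.012 ] [ 0.6448 -0.1675  0.012 ] 0.1960581034583566 0.17206010725245932
[ 0.4794 -0.1278  0.012 ] [ 0.6362 -0.1731  0.012 ] [0.5268 0.0606 0.012 ] 0.1631620030447327 0.1942490283256403
hub [0.6124 0.0645 0.1901] yaw -0.24955688858036218 dist hub-knob 0.21764723659044743
yaw base -0.23642044623500744
yaw balls -0.23271783189913584
yaw base scene -0.2464633486780199
spare [0.5236 0.2912 0.112 ]
tape [ 0.4831 -0.3579  0.048 ]
dish [0.4092 0.3352 0.026 ]
lid [ 0.5837 -0.0507  0.184 ]
```

```bash
cat >> h.py <<'E'
yaw=-0.242
X=np.array([np.cos(yaw),np.sin(yaw),0]);Y=np.array([-X[1],X[0],0]);Z=np.array([0,0,1.])
O=np.array([.6122,.0645,0])-.118*Y
W=lambda x,y,z:O+x*X+y*Y+z*Z
def R(y): return np.c_[np.cross(y,-Z),y,-Z]
E
python3 - <<'E'
from h import *
print("origin",O)
manip.set_gripper(0)
c=[(inverse_kinematics(W(0,-.137,.30),R(s*X)),R(s*X)) for s in(1,-1)]
q0=manip.read_qpos(); c=[a for a in c if a[0] is not None]
rot=min(c,key=lambda a:np.abs(a[0]-q0).max())[1]
manip.move_ptp(W(0,-.137,.30),rot)
manip.move_l(W(0,-.137,.200),max_speed=.12)
f0=manip.read_force()
for y in(-.115,-.09,-.064):
    manip.move_l(W(0,y,.200),max_speed=.06); print(y,(manip.read_force()-f0)@np.c_[X,Y,Z])
while y<-.045:
    y+=.001; manip.move_l(W(0,y,.200),max_speed=.03); manip.dwell(.1)
    f=(manip.read_force()-f0)@np.c_[X,Y,Z]; print(round(y,4),f)
    if -f[1]>9: break
print(manip.read_ee_pos(),manip.read_time())
manip.move_l(W(0,y-.008,.200),max_speed=.06)
manip.move_l(W(0,y-.008,.28),max_speed=.15)
E
```

```text
origin [ 0.5839 -0.0501  0.    ]
-0.115 [-0.7433 -0.1962  0.402 ]
-0.09 [ 0.1188 -0.4473  0.8917]
-0.064 [-0.4945 -0.3315  0.1434]
-0.063 [-0.1525 -0.4486 -0.0971]
-0.062 [-0.4214 -2.6005  1.3824]
-0.061 [-0.7976 -2.6115 -0.5273]
-0.06 [ 0.2861 -2.8596  0.0991]
-0.059 [-0.1458 -1.7743  0.4319]
-0.058 [-0.6074 -1.5363  1.3187]
-0.057 [ 1.0182 -2.0264  0.8276]
-0.056 [ 0.2357 -5.8102 -0.1015]
-0.055 [ -0.2902 -11.7309   0.4689]
[ 0.5705 -0.1047  0.2001] 9.5167
```

Run:
```python
from h import *
c=[(inverse_kinematics(W(-.093,.118,.30),R(s*Y)),R(s*Y)) for s in(1,-1)]
q0=manip.read_qpos(); c=[a for a in c if a[0] is not None]
rot=min(c,key=lambda a:np.abs(a[0]-q0).max())[1]
manip.move_ptp(W(-.093,.118,.28),rot)
print(px("scene",W(0,-.036,.2215)),px("top",W(0,-.036,.2215)),manip.read_time())
crop("scene",300,160,125,145,4,"s2")
```

```text
[[373.032  205.4479]] [[348.1464 194.6513]] 11.6083
```

View pics/s2.png

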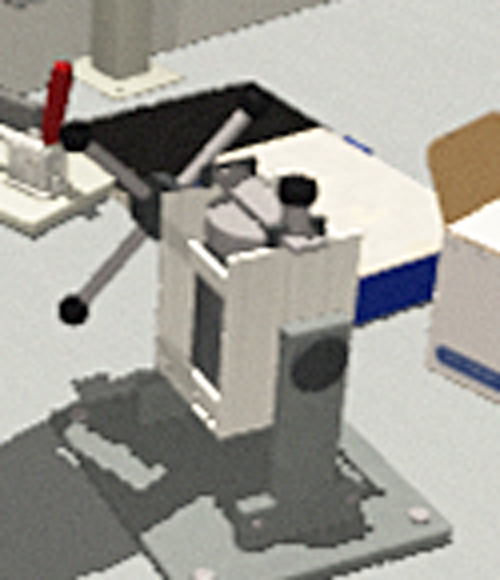

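The knob is at crop (297,185), which is image (374,206). The predicted home position is (373,205), so the bar is across the lid and home. Next is the first quarter turn.

```bash
cat >> h.py <<'E'
def quarter(s,end=.027):   # s=+1 towards +x ; tcp x at end: finger front (end+11 mm) on the spoke at 45 deg
    yw=.118
    manip.move_l(W(-s*.095,yw,.175),max_speed=.2)
    f0=manip.read_force()
    for x in(-.03,.0,end):
        manip.move_l(W(s*x,yw,.175),max_speed=.08); print(x,(manip.read_force()-f0)@np.c_[X,Y,Z])
    manip.dwell(.2)
    manip.move_l(W(s*(end-.008),yw,.175),max_speed=.08)
    manip.move_l(W(s*(end-.008),yw,.25),max_speed=.2)
    print("t",manip.read_time())
E
python3 - <<'E'
from h import *
quarter(1)
manip.move_l(W(-.095,.118,.25),max_speed=.25)
crop("scene",300,160,125,145,4,"s3")
E
```

```text
-0.03 [0.4743 0.2002 0.8696]
0.0 [0.06   1.2442 0.4271]
0.027 [-0.1292  0.5169  0.3037]
t 15.2917
```

View pics/s3.png

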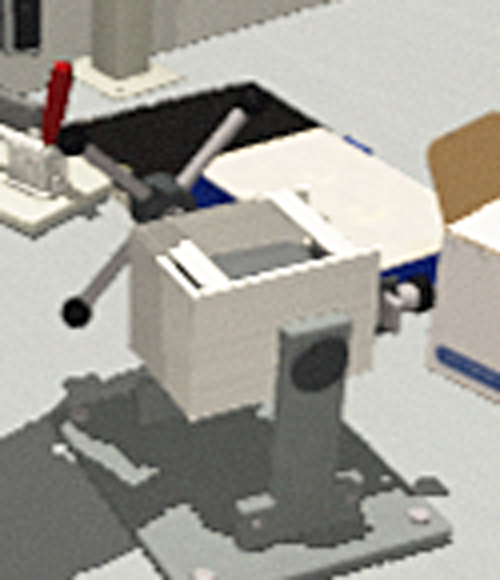

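The cage has turned a quarter. The lower ball is at (78,312) against (73,309) before, so it is a degree or two short. I'll do the second quarter with a slightly longer stroke.

Run:
```python
from h import *
quarter(1,.031)
manip.move_l(W(.095,.118,.25),max_speed=.25)
print(manip.read_time())
crop("scene",300,160,125,145,4,"s4")
```

```text
-0.03 [ 1.7304  0.6454 -0.6589]
0.0 [ 2.1438  1.3789 -0.06  ]
0.031 [ 0.543   0.7868 -0.9028]
t 19.4833
19.925
```

View pics/s4.png

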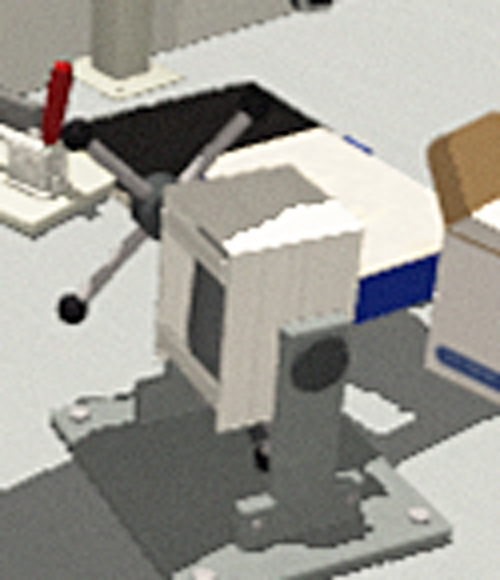

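The cage is upside down: the lower ball is back at (72,308), the knob is underneath at (262,455), and nothing has dropped out. I'll hold 3 s and then turn back two quarters.

Run:
```python
from h import *
manip.dwell(3.0)
quarter(-1,.030)
manip.move_l(W(.095,.118,.25),max_speed=.25)
quarter(-1,.030)
manip.move_l(W(.0,.118,.33),max_speed=.2)
crop("scene",300,160,125,145,4,"s5")
```

```text
-0.03 [ 0.8184  0.5907 -0.106 ]
0.0 [-0.2933 -0.1675 -0.6042]
0.03 [ 0.565  -0.5326 -0.3665]
t 26.4833
-0.03 [2.3924 1.0968 0.6318]
0.0 [ 0.3741  1.3741 -0.0554]
0.03 [ 1.0477  0.3932 -0.6113]
t 30.6083
```

View pics/s5.png

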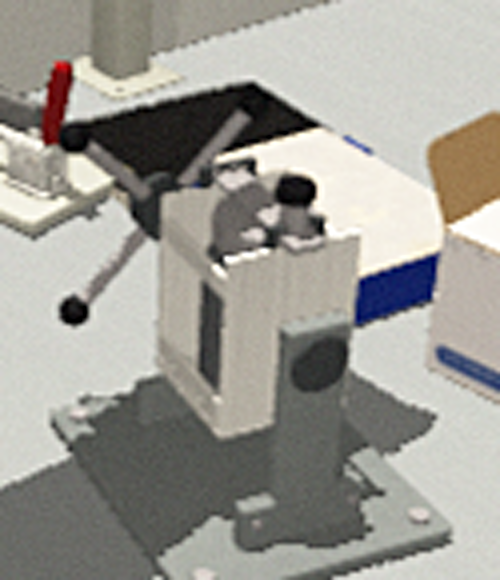

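The cage is upright again, with the knob at (296,186) against (297,185) before and the ball at (74,311) against (73,309). The keeper is home and the jar is in place, so I'm handing in.

```bash
python3 -c "
from bench import manip, viewer, ticket, inverse_kinematics
manip.dwell(.3);print(manip.read_time(),ticket.sign_off())"
```

```text
the job is handed in; nothing more can be done
31.525 None
```

The job is handed in at 31.5 s: I slid the keeper home, turned the cage over and held it still for at least 3 s, then turned it back upright with the jar and its lid in place and the keeper still home.

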